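# Pop open the push-to-open glass cupboard

## Robot

A 6-joint arm with a two-finger parallel gripper is mounted at the origin on the work surface. World frame = base frame: x ahead of the robot, y to its left, z up, the work surface at z = 0. Lengths are in m, angles in rad, forces in N, time in s.
With the tool pointing down it reaches from about 0.3 to 1 m from the base axis. Payload 5.1 kg.
Tool frame: the origin (TCP) lies at the very end of the fingers, on their centre line; the grasp point (between the pads) lies 19 mm behind it (arm.grip_depth is the distance from the TCP to the grasp point, in m); z points along the fingers, y is the direction in which the jaws open and shut (so a half turn about z gives the same grasp; the last joint's range is limited). The gripper opens to 95 mm and grips with 3 to 60 N. Pads are 20 mm wide; open, the fingers measure 119 mm over their backs; the gripper's body (75 mm by 180 mm) begins 59 mm behind the grasp point.
Start: joints at [1.115, 0.124, 1.65, -0, 1.367, -0.083], TCP at [0.237, 0.605, 0.215] pointing down, gripper open.
Joint ranges: [-2.61, 2.61], [-1.02, 2.33], [0.03, 2.71], [-1.35, 4.49], [0.32, 2.68], [-2.91, 2.91]. Speed limits (rad/s): [2.57, 2.57, 3.14, 3.14, 3.14, 3.14].

## Interface

Orientations are given as a 3x3 rotation matrix whose columns are the frame's x, y, z axes.
In Python, from station import readout, imaging, close_job, arm gives the robot as it stands.
- The arm moves only by the tool servo_tool, never from a script. Its argument "increments" is a list of rows, each a list of 7 numbers: the opening in per cent of the stroke, from 0 (shut) to 100 (fully open), then the shift along the tool's x, y, z in cm, then the turn, a rotation vector about the tool's x, y, z in degrees. In form: [[claw, x, y, z, rx, ry, rz], ...]. A call has 1 to 5 rows; each row shifts and turns the pose as measured when the row begins, along the tool's axes as they then stand; what a row does not reach is not made up. A row lasts 1/12 s, in which the tool goes at most 41.7 mm and 7.16 degrees, less where a joint would pass 70% of its speed; a pose out of reach is approached as far as the arm can. A call with a gripper value outside its range is refused whole. The fingers move at their own pace and stop on an object; "newtons" is the grip in N (left out, the last holds). Time passes only in rows, so rows that do not move let the fingers close. It gives the time, the measured TCP pose, the force and the opening at its end, in the units of the state.
- readout.sense(): the state, without advancing time (a new reading comes with each control period).
- imaging.capture(name): name is "scene" or "top" or "wrist"; returns (picture, depth): 480x640x3 uint8, red, green, blue; 480x640 float32, m along the optical axis (not along the pixel's ray), 0 where there is no reading.
- imaging.calibration(name): a dict with "intrinsics" (3x3 intrinsics, pixels), "R" (3x3) and "t" (3): a world point X has camera coordinates R X + t; the wrist camera has in their place "mount" (4x4, takes a point from camera to tool coordinates, whose origin is the TCP and whose axes are the flange's). Camera axes: x right, y down, z forward; pixel columns grow to the right and rows downward; lengths in m; the calibration is good to about 2 mm. A picture is of the moment at which its call begins: read the wrist's pose just before it. calibration takes no time and is no camera call.
- close_job(): hands the job in, once; it reports no verdict.
The state is a dict: "time": time; "joint_positions": joint angles; "qvel": joint speeds; "joint_efforts": joint torques, N m; "eef_pos": TCP position; "eef_rot": TCP orientation; "wrist_force": force on the tool from outside, world axes, zero at the start; "torque": the same for the moment, N m; "finger_gap": opening from 0.0 (shut) to 1.0 (fully open).
Only numpy, scipy, OpenCV 4.12 (cv2) and the standard library are available. Lean on these libraries where they do the work, as an engineer would, in place of code of your own. Each camera call takes 0.05 s, during which the arm holds its last target. There are 200 camera calls.

## Task

Two small wooden cupboards with handle-less push-to-open doors stand on the shop counter. Gently press in the door of the wider cupboard near its free edge with the fingertips so that its catch lets go, take the hand away so that the door springs ajar by itself, then reach behind its free edge and push it wide open, about square to the front. Leave the narrow cupboard's door shut and do not disturb or pick up anything standing about.

Things in the scene. Friction and masses are not known exactly. Their poses are not given: they have to be found in the camera images.
- wide_cupboard: The wider cupboard: fixed wooden box 170 mm deep (its x), 220 wide (its y), 190 high, with an 8 mm lip along the back of its top; origin at the centre of its underside, z up; front faces its -x, towards the robot. The shut door covers the whole front: back face at x = -94 mm, outer face at x = -110 mm (9 mm gap to the box), hinge at y = +110 mm, free edge at y = -110 mm.
- wide_door (a joint): Wide door's angle, rad: 0 shut, grows opening towards the robot (1.57 square, stop 1.65); negative pressed in (stop -0.035, 7 mm at the free edge). Pressing past about -0.02 (about 4 N near the free edge) frees the catch; as the finger withdraws, a spring pin pushes the door ajar to about 0.34 rad. Beyond that it swings against light friction and damping (1 to 2 N) and stays where it is left.
- wide_press (a point): Point on the outer face of the wide door (220 mm wide, 180 high, 16 thick, from 5 to 185 mm above the counter), 30 mm in from its free edge, 155 mm above the counter; moves with the door. Axes: x into the door, y along it towards the hinge, z up (the cupboard's axes when shut).
- wide_hinge (a point): Point on the wide door's upright hinge axis (left as the robot sees it, brass knuckles; the door's back face lies on the axis), at the door's top edge, 185 mm above the counter; fixed to the cupboard, with its axes.
- narrow_cupboard: The other cupboard, of the same make but 150 mm wide: same depth, height, door thickness and 9 mm gap, hinged at its left too; origin at the centre of its underside. Leave its door shut.
- narrow_door (a joint): Angle of the narrow cupboard's door, rad, 0 shut, as for the wide one. It has the same catch, so it must not be pressed.
- beer: Brown glass bottle, 60 mm across, 210 mm tall, standing between the cupboards, towards their backs; origin at the centre of its underside.
- ale: Green glass bottle, 66 mm across, 190 mm tall, beyond the left-hand cupboard's left side; origin at the centre of its underside.
- stubby: Short brown glass bottle, 62 mm across, 160 mm tall, beyond the right-hand cupboard's right side; origin at the centre of its underside.
- tumbler: Drinking glass, 72 mm across, 90 mm tall, at the front right; origin at the centre of its underside.
- coasters: Round stack of cork coasters, 90 mm across and 20 mm high, lying on the narrow cupboard's top; origin at the centre of its underside.
- opener: Bottle opener with a wooden handle, 140 mm long (its y), 30 mm wide, 8 mm high, lying on the back half of the wide cupboard's top; origin at its underside.
- caps_bowl: White bowl, 100 mm across, 45 mm high, at the front left; origin at the centre of its underside.

How it is judged:
By the outcome, as a careful person would: the job done as asked, in the order asked, and still so for the second after the job is handed in, with the robot touching nothing.
It also fails if it takes over 54 s, if anything falls off the work surface, if the arm or the gripper's body presses on something with over 40 N, if the wrist force passes 120 N, or if a joint passes its speed limit or range.

## Working session

There is one attempt and no reset: what is moved stays moved. The work goes in short steps, Python scripts to look and compute and a tool call to move; the robot and the scene stay as the last step left them, time stands still between calls to the robot, and variables do not carry over. Pictures are saved under pics/ and viewed, about 8 in all and at most 12, crops included, and the job is handed in when it is done.

Besides the shell and the picture viewer there is one more tool, called after "Request:" in YAML: its name, and indented under it one key for each argument. servo_tool: Moves the arm, as the interface text tells. Its arguments: {"type":"object","properties":{"increments":{"type":"array","items":{"type":"array","items":{"type":"number"}}},"newtons":{"type":"number"}},"required":["increments"]}

```bash
mkdir -p pics; ls; python3 - <<'E'
from station import readout, imaging, arm
import cv2,numpy as np
s=readout.sense();print(s['time'],s['eef_pos'],s['eef_rot'])
for n in("scene","top"):
    p,d=imaging.capture(n);cv2.imwrite(f"pics/{n}0.png",p[...,::-1]);np.save(n+"_d.npy",d)
    c=imaging.calibration(n);print(n,c)
E
```

```text
pics
0.0 [0.23652829 0.60475605 0.21339354] [[-9.31297691e-01  3.64257951e-01 -8.69228622e-04]
 [ 3.64258964e-01  9.31295852e-01 -1.85546326e-03]
 [ 1.33641766e-04 -2.04461297e-03 -9.99997901e-01]]
scene {'intrinsics': array([[514.08895047,   0.        , 325.46850765],
       [  0.        , 514.08895047, 244.29400259],
       [  0.        ,   0.        ,   1.        ]]), 'R': array([[ 0.74056401,  0.67198137,  0.00244864],
       [ 0.63612355, -0.69986274, -0.32486764],
       [-0.21659129,  0.24214292, -0.94575632]]), 't': array([-0.42826137, -0.28900966,  1.82248682])}
top {'intrinsics': array([[525.77516102,   0.        , 306.75124618],
       [  0.        , 525.77516102, 235.81480546],
       [  0.        ,   0.        ,   1.        ]]), 'R': array([[-0.01346079, -0.9998987 ,  0.00462561],
       [-0.98738387,  0.0125621 , -0.1578458 ],
       [ 0.1577717 , -0.00669198, -0.98745294]]), 't': array([0.00836637, 0.58940569, 1.51981011])}
```

View pics/top0.png

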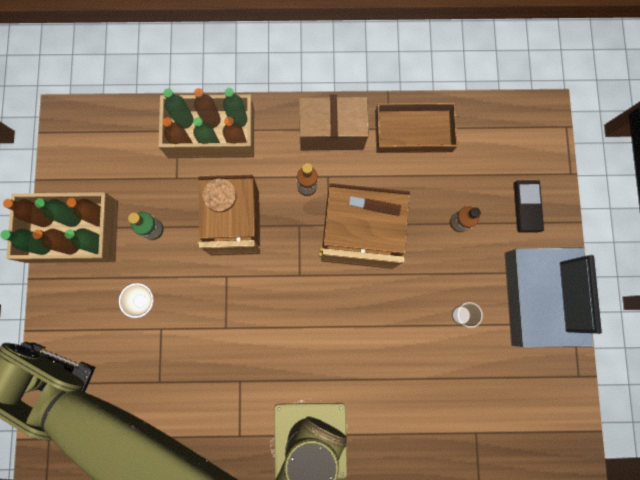

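View pics/scene0.png

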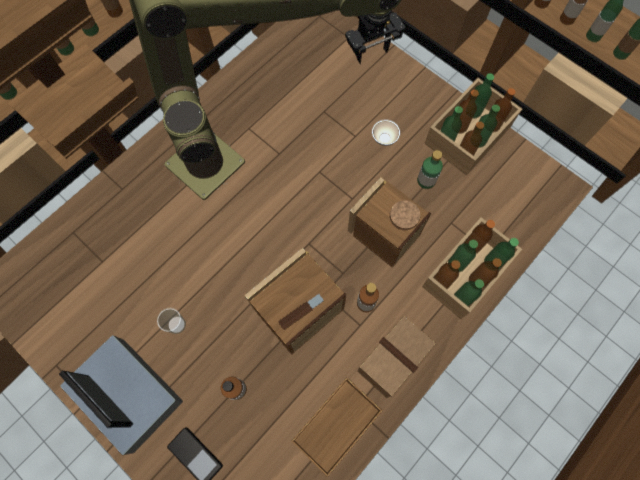

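The top view shows the wide cupboard at about px (320–410, 187–265). Its door's top edge runs from (320,257) on the left (hinge) to (404,263) on the right (free edge). The narrow cupboard is at (198–258, 178–248) and the tumbler at (468,315). Next I'll fit the wide cupboard's outline from depth.

```bash
cat > h.py <<'E'
import numpy as np,cv2
from station import readout, imaging, arm
def cloud(n,d):
    c=imaging.calibration(n);K=c["intrinsics"];v,u=np.indices(d.shape)
    P=np.stack([(u-K[0,2])/K[0,0]*d,(v-K[1,2])/K[1,1]*d,d],-1)
    return (P-c["t"])@c["R"]
def proj(n,X):
    c=imaging.calibration(n);q=(c["R"]@np.array(X)+c["t"]);q=c["intrinsics"]@q;return q[:2]/q[2]
E
python3 - <<'E'
from h import *
for n,boxes in (("top",[(310,180,420,275),(190,170,265,255),(450,295,490,330),(110,280,160,320),(450,200,485,235)]),("scene",[(240,245,350,350),(345,175,435,265)])):
    d=np.load(n+"_d.npy");W=cloud(n,d)
    for u0,v0,u1,v1 in boxes:
        w=W[v0:v1,u0:u1].reshape(-1,3);zd=d[v0:v1,u0:u1].ravel()>0;w=w[zd]
        print(n,"zmax",np.percentile(w[:,2],[50,90,99]).round(3), "ctr>.03",w[w[:,2]>.03].mean(0).round(3))
        m=(w[:,2]>.175)&(w[:,2]<.2)
        if m.sum()>100:
            r=cv2.minAreaRect((w[m,:2]*1000).astype(np.float32));print(np.round(r[0],0),np.round(r[1]),r[2]);print(cv2.boxPoints(r).round(0).tolist(), np.median(w[m,2]))
E
```

```text
top zmax [0.185 0.194 0.202] ctr>.03 [ 0.598 -0.156  0.181]
[ 602. -160.] [221. 197.] 83.43407440185547
[[492.0, -259.0], [688.0, -281.0], [713.0, -62.0], [517.0, -39.0]] 0.19052946737790277
top zmax [0.187 0.208 0.214] ctr>.03 [0.632 0.215 0.18 ]
[639. 221.] [197. 150.] 1.0470324754714966
[[540.0, 294.0], [543.0, 144.0], [739.0, 148.0], [736.0, 298.0]] 0.19001223208992202
top zmax [0.004 0.082 0.095] ctr>.03 [ 0.352 -0.462  0.069]
top zmax [0.004 0.039 0.049] ctr>.03 [0.408 0.514 0.041]
top zmax [0.006 0.127 0.164] ctr>.03 [ 0.627 -0.457  0.106]
scene zmax [0.016 0.193 0.2  ] ctr>.03 [ 0.614 -0.165  0.181]
[ 603. -160.] [220. 198.] 83.57564544677734
[[493.0, -258.0], [689.0, -280.0], [714.0, -61.0], [517.0, -39.0]] 0.1897204424402392
scene zmax [0.054 0.197 0.213] ctr>.03 [0.648 0.211 0.166]
[640. 220.] [196. 155.] 1.2382479906082153
[[541.0, 296.0], [544.0, 140.0], [740.0, 145.0], [736.0, 300.0]] 0.18923666940600992
```

Both cameras agree on a 220 x 197 mm rectangle at z 0.19, with a yaw of -6.5°. That puts the free corner of the door face at (0.492, -0.259), the hinge corner at (0.517, -0.039) and the press point at about (0.496, -0.229). I'll work with the tool pointing down and the fingers shut. First I'll turn so tool y lies along the door, then travel across.

Request:
servo_tool:
  increments:
    - [0, 0, 0, 0, 0, 0, -5]
    - [0, 0, 0, 0, 0, 0, -5]
    - [0, 0, 0, 0, 0, 0, -5]
    - [0, -1.3, -4, 0, 0, 0, 0]
    - [0, -1.3, -4, 0, 0, 0, 0]
  newtons: 20

```text
time: 0.52
eef_pos: [0.2525, 0.5247, 0.2078]
eef_rot: [[-0.996, 0.092, -0.005], [0.092, 0.996, -0.007], [0.005, -0.008, -1.0]]
wrist_force: [1.0, -0.0, -0.3]
finger_gap: 0.705
```

Request:
servo_tool:
  increments:
    - [0, -1.3, -4, 0, 0, 0, 0]
    - [0, -1.3, -4, 0, 0, 0, 0]
    - [0, -1.3, -4, 0, 0, 0, 0]
    - [0, -1.3, -4, 0, 0, 0, 0]
    - [0, -1.3, -4, 0, 0, 0, 0]

```text
time: 0.93
eef_pos: [0.2957, 0.3194, 0.2048]
eef_rot: [[-0.996, 0.086, -0.009], [0.086, 0.996, -0.014], [0.008, -0.015, -1.0]]
wrist_force: [0.5, -0.1, 1.0]
finger_gap: 0.356
```

Request:
servo_tool:
  increments:
    - [0, -1.3, -4, 0, 0, 0, 0]
    - [0, -1.3, -4, 0, 0, 0, 0]
    - [0, -1.3, -4, 0, 0, 0, 0]
    - [0, -1.3, -4, 0, 0, 0, 0]
    - [0, -1.3, -4, 0, 0, 0, 0]

```text
time: 1.35
eef_pos: [0.3393, 0.1159, 0.205]
eef_rot: [[-0.997, 0.08, -0.009], [0.08, 0.997, -0.015], [0.008, -0.015, -1.0]]
wrist_force: [0.3, -0.6, -0.1]
finger_gap: 0.026
```

Request:
servo_tool:
  increments:
    - [0, -0.3, -4, 0, 0, 0, 0.5]
    - [0, -0.3, -4, 0, 0, 0, 0.5]
    - [0, -0.3, -4, 0, 0, 0, 0.5]
    - [0, -0.3, -4, 0, 0, 0, 0.5]
    - [0, -0.3, -4, 0, 0, 0, 0.5]

```text
time: 1.77
eef_pos: [0.3321, -0.0923, 0.2071]
eef_rot: [[-0.992, 0.123, -0.006], [0.123, 0.992, -0.016], [0.004, -0.016, -1.0]]
wrist_force: [1.0, -0.2, -0.3]
finger_gap: 0.001
```

Request:
servo_tool:
  increments:
    - [0, -0.5, -4, 0, 0, 0, 0]
    - [0, -0.5, -4, 0, 0, 0, 0]
    - [0, -0.5, -4, 0, 0, 0, 0]
    - [0, -0.5, -2, 0, 0, 0, 0]
    - [0, 0, 0, 0, 0, 0, 0]

```text
time: 2.18
eef_pos: [0.3299, -0.2446, 0.2085]
eef_rot: [[-0.991, 0.135, -0.004], [0.135, 0.991, -0.018], [0.002, -0.018, -1.0]]
wrist_force: [1.1, 0.9, -0.3]
finger_gap: 0.006
```

Request:
servo_tool:
  increments:
    - [0, -2.5, 0.8, 1.6, 0, 0, -0.5]
    - [0, -2.5, 0.8, 1.6, 0, 0, -0.5]
    - [0, -2.5, 0.8, 1.6, 0, 0, -0.3]
    - [0, -2.5, 0.8, 1.5, 0, 0, 0]
    - [0, 0, 0, 0, 0, 0, 0]

```text
time: 2.6
eef_pos: [0.4352, -0.2253, 0.1427]
eef_rot: [[-0.993, 0.12, -0.004], [0.12, 0.993, -0.018], [0.002, -0.018, -1.0]]
wrist_force: [-0.5, 0.2, 0.5]
finger_gap: 0.006
```

```bash
python3 - <<'E'
from h import *
p,d=imaging.capture("top");c=p[140:340,250:500];cv2.imwrite("pics/top1.png",cv2.resize(c,None,fx=3,fy=3)[...,::-1])
print(readout.sense()['eef_pos'],readout.sense()['eef_rot'][:,1],readout.sense()['wrist_force'])
E
```

```text
[ 0.4341717  -0.22564643  0.14377333] [ 0.11961163  0.99264048 -0.01891899] [0.00743838 0.68972127 0.38767842]
```

View pics/top1.png

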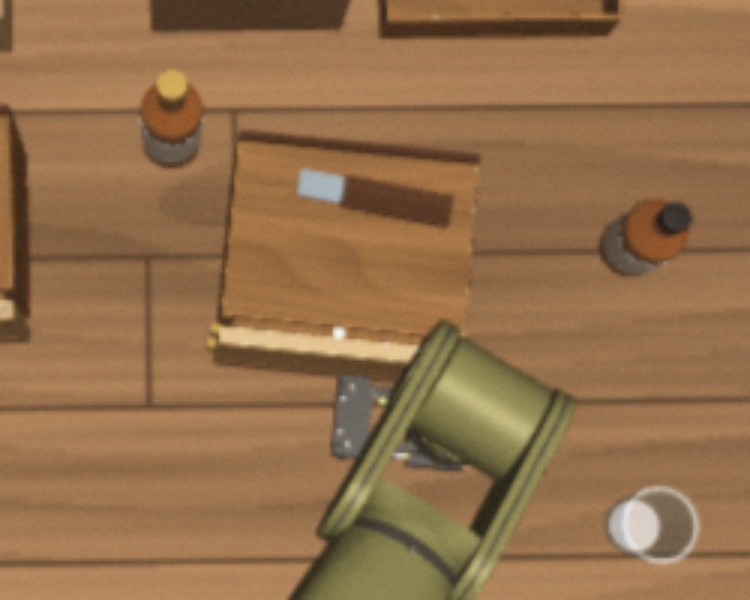

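The door is still shut, its top edge at (215,340)–(420,355) in the crop. The hand is in front of the free end and clear of the tumbler at (655,525). Now I'll press gently.

Request:
servo_tool:
  increments:
    - [0, -1.2, 0, 0, 0, 0, 0]
    - [0, -1.2, 0, 0, 0, 0, 0]
    - [0, -1.0, 0, 0, 0, 0, 0]
    - [0, -0.6, 0, 0, 0, 0, 0]
    - [0, -0.3, 0, 0, 0, 0, 0]

```text
time: 3.07
eef_pos: [0.4761, -0.2273, 0.1451]
eef_rot: [[-0.993, 0.116, -0.006], [0.116, 0.993, -0.018], [0.004, -0.019, -1.0]]
wrist_force: [-0.8, -0.6, 0.4]
finger_gap: 0.003
```

Request:
servo_tool:
  increments:
    - [0, -0.3, 0, 0, 0, 0, 0]
    - [0, -0.3, 0, 0, 0, 0, 0]

```text
time: 3.23
eef_pos: [0.4822, -0.228, 0.1461]
eef_rot: [[-0.993, 0.116, -0.006], [0.116, 0.993, -0.019], [0.003, -0.019, -1.0]]
wrist_force: [0.0, -0.4, 0.8]
finger_gap: 0.008
```

Request:
servo_tool:
  increments:
    - [0, -0.25, 0, 0, 0, 0, 0]
    - [0, -0.2, 0, 0, 0, 0, 0]

```text
time: 3.4
eef_pos: [0.4857, -0.2286, 0.1463]
eef_rot: [[-0.993, 0.116, -0.008], [0.116, 0.993, -0.019], [0.006, -0.02, -1.0]]
wrist_force: [-3.7, 0.7, 1.2]
finger_gap: 0.003
```

Request:
servo_tool:
  increments:
    - [0, -0.2, 0, 0, 0, 0, 0]

```text
time: 3.48
eef_pos: [0.487, -0.2288, 0.1463]
eef_rot: [[-0.993, 0.116, -0.01], [0.117, 0.993, -0.018], [0.008, -0.02, -1.0]]
wrist_force: [-3.9, 0.3, 2.5]
finger_gap: 0.006
```

Request:
servo_tool:
  increments:
    - [0, -0.15, 0, 0, 0, 0, 0]

```text
time: 3.57
eef_pos: [0.4879, -0.229, 0.1464]
eef_rot: [[-0.993, 0.117, -0.012], [0.117, 0.993, -0.018], [0.01, -0.019, -1.0]]
wrist_force: [-4.7, 1.1, 2.3]
finger_gap: 0.005
```

Request:
servo_tool:
  increments:
    - [0, -0.15, 0, 0, 0, 0, 0]

```text
time: 3.65
eef_pos: [0.4889, -0.2292, 0.1464]
eef_rot: [[-0.993, 0.117, -0.013], [0.117, 0.993, -0.018], [0.011, -0.019, -1.0]]
wrist_force: [-5.2, 0.3, 3.0]
finger_gap: 0.008
```

Request:
servo_tool:
  increments:
    - [0, -0.15, 0, 0, 0, 0, 0]

```text
time: 3.73
eef_pos: [0.4901, -0.2294, 0.1464]
eef_rot: [[-0.993, 0.117, -0.014], [0.117, 0.993, -0.018], [0.012, -0.019, -1.0]]
wrist_force: [-4.7, 0.2, 2.9]
finger_gap: 0.005
```

Request:
servo_tool:
  increments:
    - [0, 2, 0, 0, 0, 0, 0]
    - [0, 3, 0, 0, 0, 0, 0]
    - [0, 3.5, 0, 0, 0, 0, 0]
    - [0, 3.5, 0, 0, 0, 0, 0]
    - [0, 3.5, 0, 0, 0, 0, 0]

```text
time: 4.15
eef_pos: [0.3401, -0.2121, 0.1476]
eef_rot: [[-0.994, 0.113, -0.003], [0.113, 0.993, -0.02], [0.0, -0.02, -1.0]]
wrist_force: [-0.7, -0.8, -0.6]
finger_gap: 0.004
```

Request:
servo_tool:
  increments:
    - [0, 1.5, -3, -2, 0, 0, 0]
    - [0, 0, -3, -2, 0, 0, 0]
    - [0, 0, -3, -2, 0, 0, 0]
    - [0, 0, 0, -2, 0, 0, 0]
    - [0, 0, 0, 0, 0, 0, 0]

```text
time: 4.57
eef_pos: [0.3079, -0.297, 0.2237]
eef_rot: [[-0.993, 0.114, -0.002], [0.114, 0.993, -0.017], [-0.0, -0.017, -1.0]]
wrist_force: [0.9, 0.2, 0.8]
finger_gap: 0.003
```

```bash
python3 - <<'E'
from h import *
p,d=imaging.capture("scene");c=p[200:400,150:400];cv2.imwrite("pics/scene1.png",cv2.resize(c,None,fx=3,fy=3)[...,::-1])
s=readout.sense();print(s['time'],s['eef_pos'],s['eef_rot'].round(3).tolist(),s['wrist_force'])
for n in("scene","top"):
    if n=="top": p,d=imaging.capture("top")
    W=cloud(n,d);a=np.array([.517,-.039]);ex=np.array([.9935,-.113]);ey=np.array([.113,.9935])
    q=(W[...,:2]-a);X=q@ex;Y=q@ey
    m=(d>0)&(X<-.006)&(X>-.2)&(Y<.02)&(Y>-.26)&(W[...,2]>.178)&(W[...,2]<.193)
    pts=np.stack([X[m],Y[m]],1)*1000
    r=cv2.minAreaRect(pts.astype(np.float32));print(n,m.sum(),r,cv2.boxPoints(r).round(0).tolist())
E
```

```text
4.6167 [ 0.30751684 -0.2963606   0.22171502] [[-0.994, 0.114, -0.004], [0.114, 0.993, -0.015], [0.002, -0.016, -1.0]] [ 1.06150198  0.04804454 -0.45637419]
scene 314 ((-31.7376708984375, -118.61751556396484), (182.87307739257812, 18.350669860839844), 70.19637298583984) [[-71.0, -202.0], [-54.0, -208.0], [8.0, -36.0], [-9.0, -29.0]]
top 395 ((-31.43396759033203, -112.8647232055664), (193.0204315185547, 17.252948760986328), 70.42051696777344) [[-72.0, -201.0], [-56.0, -207.0], [9.0, -25.0], [-7.0, -19.0]]
```

View pics/scene1.png

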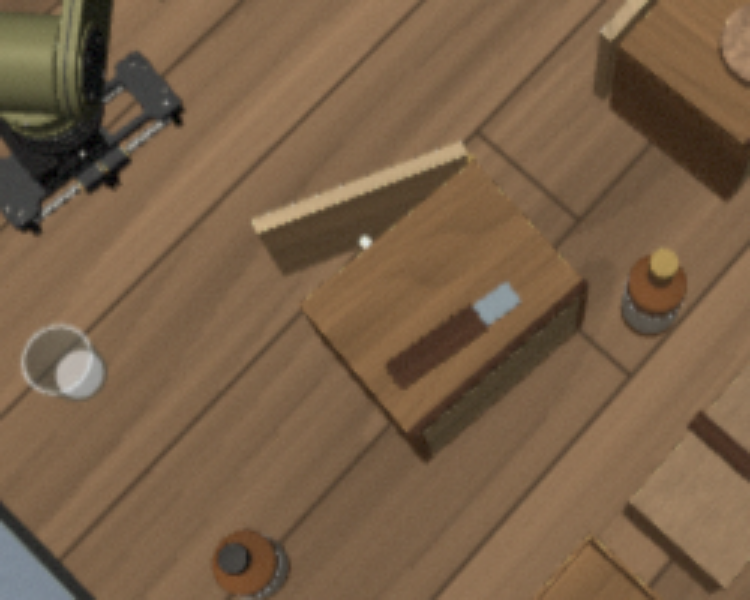

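The door sits ajar at 0.34 rad. In the crop its free edge is at (260,225) and its hinge at (465,150), and nothing else has moved. I'll go over the top and come down into the gap behind the free edge.

Request:
servo_tool:
  increments:
    - [0, -3.3, 1.7, -1, 0, 0, 0]
    - [0, -3.3, 1.7, 0, 0, 0, 0]
    - [0, -3.3, 1.7, 0, 0, 0, 0]
    - [0, -3.3, 1.7, 0, 0, 0, 0]
    - [0, -3.3, 1.7, 0, 0, 0, 0]

```text
time: 5.08
eef_pos: [0.4822, -0.2252, 0.2195]
eef_rot: [[-0.993, 0.121, -0.01], [0.121, 0.993, -0.01], [0.009, -0.011, -1.0]]
wrist_force: [-0.8, -0.7, 0.0]
finger_gap: 0.007
```

Request:
servo_tool:
  increments:
    - [0, 0, 0, 0, 0, 0, 0]

```text
time: 5.17
eef_pos: [0.4862, -0.2216, 0.2168]
eef_rot: [[-0.993, 0.115, -0.01], [0.115, 0.993, -0.007], [0.009, -0.008, -1.0]]
wrist_force: [-1.5, 1.0, 0.3]
finger_gap: 0.003
```

Request:
servo_tool:
  increments:
    - [0, 0, -0.2, 2.5, 0, 0, 0]
    - [0, 0, -0.2, 2.5, 0, 0, 0]
    - [0, 0, 0, 2.2, 0, 0, 0]
    - [0, 0, 0, 0, 0, 0, 0]

```text
time: 5.5
eef_pos: [0.4866, -0.2192, 0.1362]
eef_rot: [[-0.995, 0.103, -0.014], [0.104, 0.995, -0.003], [0.013, -0.005, -1.0]]
wrist_force: [-1.2, 0.4, -0.5]
finger_gap: 0.005
```

Request:
servo_tool:
  increments:
    - [0, 1.2, 0.2, -0.1, 0, 0, 0]
    - [0, 1.2, 0.2, -0.1, 0, 0, 0]
    - [0, 1.2, 0.6, 0, 0, 0, 0]
    - [0, 1.2, 0.7, 0, 0, 0, 0]
    - [0, 1.2, 0.7, 0, 0, 0, 0]

```text
time: 5.92
eef_pos: [0.4267, -0.1857, 0.1347]
eef_rot: [[-0.995, 0.1, -0.018], [0.1, 0.995, -0.0], [0.018, -0.002, -1.0]]
wrist_force: [1.4, 0.2, 0.6]
finger_gap: 0.004
```

Request:
servo_tool:
  increments:
    - [0, 1.2, 0.7, 0, 0, 0, 0]
    - [0, 1.2, 1.0, 0, 0, 0, 0]

```text
time: 6.08
eef_pos: [0.4038, -0.1653, 0.1355]
eef_rot: [[-0.995, 0.1, -0.016], [0.1, 0.995, -0.001], [0.016, -0.003, -1.0]]
wrist_force: [1.2, -0.2, 0.7]
finger_gap: 0.003
```

Request:
servo_tool:
  increments:
    - [0, 1.0, 1.2, 0, 0, 0, 0]
    - [0, 0.9, 1.2, 0, 0, 0, 0]
    - [0, 0.7, 1.2, 0, 0, 0, 0]
    - [0, 0.6, 1.2, 0, 0, 0, 0]
    - [0, 0.6, 1.2, 0, 0, 0, 0]

```text
time: 6.5
eef_pos: [0.369, -0.0989, 0.1364]
eef_rot: [[-0.995, 0.099, -0.012], [0.099, 0.995, -0.005], [0.011, -0.006, -1.0]]
wrist_force: [1.8, -1.6, 0.6]
finger_gap: 0.0
```

Request:
servo_tool:
  increments:
    - [0, 0.5, 1.2, 0, 0, 0, 0]
    - [0, 0.2, 1.2, 0, 0, 0, 0]
    - [0, 0.2, 1.0, 0, 0, 0, 0]

```text
time: 6.75
eef_pos: [0.3621, -0.062, 0.1368]
eef_rot: [[-0.995, 0.098, -0.008], [0.098, 0.995, -0.007], [0.008, -0.008, -1.0]]
wrist_force: [1.5, -1.5, 0.2]
finger_gap: 0.003
```

Request:
servo_tool:
  increments:
    - [0, 0, 0.9, 0, 0, 0, 0]
    - [0, 0, 0.8, 0, 0, 0, 0]
    - [0, 0, 0.7, 0, 0, 0, 0]
    - [0, 0, 0.3, 0, 0, 0, 0]

```text
time: 7.08
eef_pos: [0.3636, -0.032, 0.1369]
eef_rot: [[-0.995, 0.095, -0.007], [0.095, 0.995, -0.008], [0.006, -0.009, -1.0]]
wrist_force: [0.2, -0.3, -0.5]
finger_gap: 0.006
```

```bash
cat > door.py <<'E'
from h import *
s=readout.sense();print(s['time'],s['eef_pos'],s['wrist_force'])
p,d=imaging.capture("scene");cv2.imwrite("pics/scene_now.png",p[...,::-1])
W=cloud("scene",d);a=np.array([.517,-.039]);ex=np.array([.9935,-.113]);ey=np.array([.113,.9935])
q=(W[...,:2]-a);X=q@ex;Y=q@ey
print("tcp XY",(s['eef_pos'][:2]-a)@ex,(s['eef_pos'][:2]-a)@ey)
m=(d>0)&(X<-.006)&(X>-.25)&(Y<.04)&(Y>-.1)&(W[...,2]>.178)&(W[...,2]<.193)
pts=np.stack([X[m],Y[m]],1)*1000
r=cv2.minAreaRect(pts.astype(np.float32));print(m.sum(),r,cv2.boxPoints(r).round(0).tolist())
E
python3 door.py
```

```text
7.0833 [ 0.36356316 -0.03202173  0.13693213] [ 0.15082938 -0.30556294 -0.53872324]
tcp XY -0.15322804936105885 -0.010405449812327869
210 ((-68.94383239746094, 8.294038772583008), (17.288360595703125, 124.18462371826172), 89.6761245727539) [[-131.0, 0.0], [-7.0, -1.0], [-7.0, 17.0], [-131.0, 17.0]]
```

The door measures square, within about 0.3°. I'll withdraw sideways, away from its back face, and then up.

Request:
servo_tool:
  increments:
    - [0, 0, -1.5, 0, 0, 0, 0]
    - [0, 0, -2, 0, 0, 0, 0]
    - [0, 0, -2, -1, 0, 0, 0]
    - [0, 0, -2, -3, 0, 0, 0]
    - [0, 0, -1, -3, 0, 0, 0]

```text
time: 7.55
eef_pos: [0.352, -0.1149, 0.2016]
eef_rot: [[-0.996, 0.087, -0.02], [0.087, 0.996, 0.0], [0.02, -0.002, -1.0]]
wrist_force: [0.3, 0.8, 0.3]
finger_gap: 0.003
```

Request:
servo_tool:
  increments:
    - [0, 0, -2, -3, 0, 0, 0]
    - [0, 0, -3, -3, 0, 0, 0]
    - [0, 0, -3, -2, 0, 0, 0]
    - [0, 0, -3, 0, 0, 0, 0]
    - [0, 0, 0, 0, 0, 0, 0]

```text
time: 7.97
eef_pos: [0.3445, -0.232, 0.2921]
eef_rot: [[-0.996, 0.088, -0.012], [0.088, 0.996, -0.007], [0.011, -0.008, -1.0]]
wrist_force: [-0.6, 0.3, -1.4]
finger_gap: 0.003
```

```bash
python3 door.py; python3 - <<'E'
from h import *
p,d=imaging.capture("top");cv2.imwrite("pics/top2.png",p[...,::-1])
E
```

```text
7.9667 [ 0.34450866 -0.23200643  0.29211143] [-0.57086237  0.32317433 -1.35660993]
tcp XY -0.14956042098861566 -0.2112434080144966
320 ((-103.75608825683594, 8.530858039855957), (17.18627166748047, 194.63279724121094), 89.63056945800781) [[-201.0, 1.0], [-6.0, -1.0], [-6.0, 16.0], [-201.0, 18.0]]
```

View pics/scene_now.png

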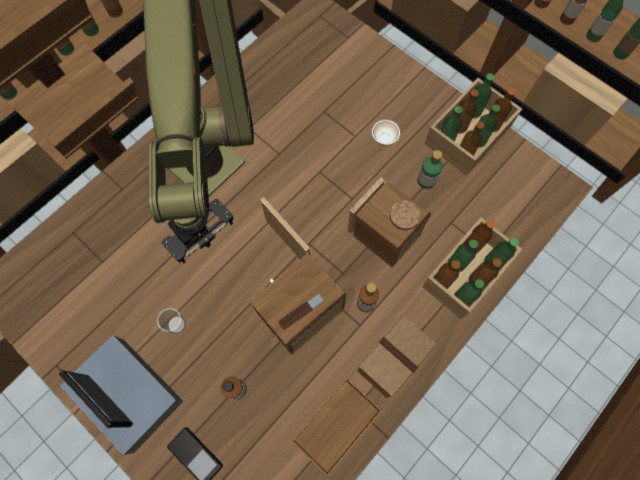

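View pics/top2.png

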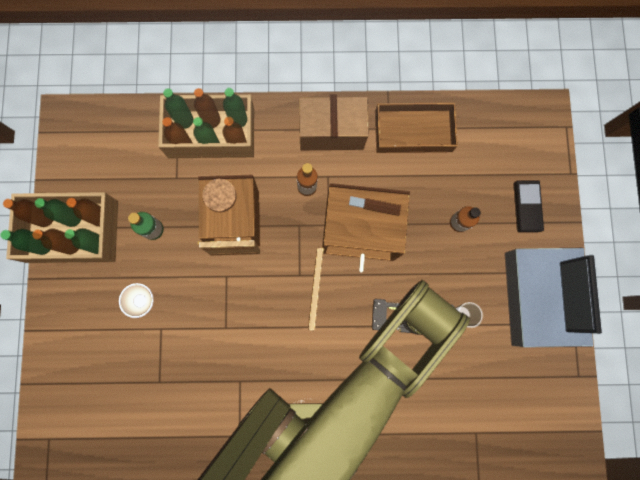

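The wide door stands square. In the top view it runs from the hinge at (319,250) to the free edge at (312,328). The narrow door is shut at (198–258, 243), the other objects are where they were, and the arm is clear, so I'm handing in.

```bash
python3 -c "
from station import close_job
print(close_job())"
```

```text
the job is handed in; nothing more can be done
None
```

The wide cupboard's door now stands open and square to its front, and the job was handed in about 8 s into the 54 s allowed.

- **Press:** I pressed the door about 30 mm from its free edge with the shut fingertips, reading about 5 N. After I withdrew, it sprang ajar to 0.34 rad by itself.
- **Opening:** I came down from above into the gap behind the free edge and swept the door open, with readings of about 2 N.
- **Last checks:** After I backed off, the scene camera's depth put the door within 0.4° of square, at about 1.57 rad. The gripper was well clear, and the wrist force was at noise level.
- **Surroundings:** By eye in both final pictures, the narrow door is shut and the bottles, bowl, coasters and opener have not moved. The tumbler is partly hidden by the arm in the top view but looks unmoved in the other.

No check failed or disagreed.

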